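Lift the junction-box cover off its pins onto the wooden board

TASK

Take the loose yellow cover off the grey lamp junction box, lifting it up off its two pins by its black handle, and lay it down gently, flat and handle up, in the middle of the dark wooden board. Leave the glass bowl where it stands.

Things in the scene. Friction and masses are not known exactly. Their poses are not given: they have to be found in the camera images.
- cover_grip (a point): Centre of the cover's black handle bar: 74 mm long (x), 16 wide (y), 18 high (z up). Yellow plate 150 (x) by 110 (y) by 6 mm, 105 to 210 g; its top is 31 mm and its underside 37 mm below this point. It starts level and loose on a fixed grey box 55 mm high; two 8 mm pins, 60 mm either side of the middle along x, stand 10 mm proud through its 14 mm holes. Fingers fit across the bar's width here.
- board_top (a point): Centre of the upper face of the fixed dark-brown wooden board, which lies on the tiles: 240 mm (x) by 200 mm (y), 15 mm thick; z up.
- glass_bowl: Clear glass prep bowl, 130 mm across, 55 mm high, loose; origin at the centre of its underside. To be left alone. Also on the tiles: a black stone mortar 165 mm across, 150 mm high with its pestle, and a blue-lidded clear storage box with a white latch, 74 mm high, both beyond the work; and a red basting brush lying flat, 12 mm high, near the robot.
Things that resemble listed ones, but are neither listed nor needed, are in the scene too. Of the things shaped like the part that bears cover_grip, the yellow one is meant.

How it is judged:
By the outcome, as a careful person would: the job done as asked, in the order asked, and still so for the second after the job is handed in, with the robot touching nothing.
It also fails if it takes over 38 s, if anything falls off the work surface, if the arm or the gripper's body presses on something with over 40 N, if the wrist force passes 120 N, or if a joint passes its speed limit or range.

ROBOT

A 7-joint arm with a two-finger parallel gripper is mounted at the origin on the work surface. World frame = base frame: x ahead of the robot, y to its left, z up, the work surface at z = 0. Lengths are in mm, angles in rad, forces in N, time in s.
With the tool pointing down it reaches from about 400 to 875 mm from the base axis. Payload 4.4 kg.
Tool frame: the origin (TCP) lies on the centre line of the jaws, within the pads' length; the fingertips stand 25 mm ahead of it and the grasp point (between the pads) lies 6 mm ahead of it; x points along the fingers, y is the direction in which the jaws open and shut, and the axes are right-handed (so a half turn about x gives the same grasp; the last joint's range is limited). The gripper opens to 85 mm and grips with 20 to 120 N. Pads are 22 mm wide; open, the fingers measure 114 mm over their backs; the gripper's body (76 mm by 85 mm) begins 54 mm behind the grasp point. The pads swing forward as they close: fully open they stand 13 mm farther back than shut.
Start: joints at [-1.265, 0.628, 0.038, 1.517, -0.027, 0.996, -0.02], TCP at [236.119, 605.612, 256.313] pointing down, gripper open.
Joint ranges: [-3.06, 3.06], [-0.37, 2.12], [-1.25, 1.32], [0.18, 2.47], [-1.1, 4.24], [0.23, 1.98], [-2.94, 2.94]. Speed limits (rad/s): [2.57, 2.57, 3.14, 3.14, 3.14, 3.14, 3.14].

INTERFACE

Orientations are given as [roll, pitch, yaw] about the fixed x, y, z axes, in that order (R = Rz(yaw) Ry(pitch) Rx(roll)).
In Python, from cell import * gives the robot as it stands. The module is installed in compiled form; this text tells all that it offers.
- The arm moves only by the tool jog_arm, never from a script. Its argument "series" is a list of rows, each a list of 3 entries, a list of its own where there are three numbers: the turn, a rotation vector about the tool's x, y, z in degrees, then the shift along the tool's x, y, z in mm, then the gripper's target within -1 to 1 (shut at 1, half-way at 0, fully open at -1). In form: [[[rx, ry, rz], [dx, dy, dz], hand], ...]. A call has 1 to 8 rows; each row shifts and turns the commanded pose from where the row before left it, along the tool's axes as they then stand; what a row does not reach is not made up. A row lasts 1/8 s, in which the tool goes at most 62.5 mm and 10.7 degrees, less where a joint would pass 70% of its speed; a pose out of reach is approached as far as the arm can. A call is refused whole if a number of a shift passes 62.5 or a number of a turn 10.7, either way. A call with a gripper value outside its range is refused whole. The fingers move at their own pace and stop on an object; the grip force is fixed at half the most. Time passes only in rows, so rows that do not move let the fingers close. It gives the time, the measured TCP pose, the force and the opening at its end, in the units of the state.
- read_state(): the state, without advancing time (a new reading comes with each control period).
- get_image(name): name is "scene" or "top"; returns a dict with "img" (384x512x3 uint8, red, green, blue), "range_z" (384x512 float32, mm along the optical axis (not along the pixel's ray), 0 where there is no reading), "fovy" (degrees; the focal length in pixels is half the picture's height over the tangent of half this angle, whatever the lens; pixels are square), "cx", "cy" (the principal point, pixels), "cam_to_world" (4x4, takes a point from camera to world coordinates). Camera axes: x right, y up, looking along -z (the intrinsics and any distortion apply to the point x, -y, -z); pixel columns grow to the right and rows downward; lengths in mm; the calibration is good to about 2 mm. A picture is of the moment at which its call begins.
- finish_job(): hands the job in, once; it reports no verdict.
The state is a dict: "clock": time; "qpos": joint angles; "qd": joint speeds; "tau": joint torques, N m; "eef_pos": TCP position; "tool_rot": TCP orientation; "force": force on the tool from outside, world axes, zero at the start; "torque": the same for the moment, N m; "width": finger opening in mm.
Only numpy, scipy, OpenCV 4.12 (cv2) and the standard library are available. Lean on these libraries where they do the work, as an engineer would, in place of code of your own. Each camera call takes 0.05 s, during which the arm holds its last target. There are 200 camera calls.

## Working session

There is one attempt and no reset: what is moved stays moved. The work goes in short steps, Python scripts to look and compute and a tool call to move; the robot and the scene stay as the last step left them, time stands still between calls to the robot, and variables do not carry over. Pictures are saved under pics/ and viewed, about 8 in all and at most 12, crops included, and the job is handed in when it is done.

Besides the shell and the picture viewer there is one more tool, called after "Call:" as name(argument=value, ...) on one line, values as JSON. jog_arm: Moves the arm, as the interface text tells. Its arguments: {"type":"object","properties":{"series":{"type":"array"}},"required":["series"]}

```bash
mkdir -p pics; cat > h.py <<'E'
from cell import *
import numpy as np, cv2
def grab(n,tag):
    d=get_image(n); cv2.imwrite(f'pics/{tag}.png',d['img'][:,:,::-1]); return d
def world(d):
    H,W=d['range_z'].shape; f=H/2/np.tan(np.radians(d['fovy'])/2)
    v,u=np.mgrid[:H,:W]; z=d['range_z']
    p=np.stack([(u-d['cx'])/f*z,-(v-d['cy'])/f*z,-z,np.ones_like(z)],-1)
    return (p@np.array(d['cam_to_world']).T)[...,:3]
E
python3 - <<'E'
from h import *
a=grab('scene','s0');b=grab('top','t0')
for d in(a,b): print({k:v for k,v in d.items() if k not in('img','range_z')})
cv2.imwrite('pics/both.png',cv2.resize(np.vstack([a['img'],b['img']])[:,:,::-1],None,fx=.78,fy=.78))
np.savez('0.npz',a=world(a),b=world(b),ai=a['img'],bi=b['img'])
print(read_state())
E
```

```text
{'fovy': 49.480432381388205, 'cx': 256.7726772051534, 'cy': 186.79920435052335, 'cam_to_world': array([[-4.83189600e-01, -6.70177502e-01,  5.63373700e-01,
         1.12684463e+03],
       [ 8.75305196e-01, -3.83887346e-01,  2.94060061e-01,
         1.55746766e+02],
       [ 1.91995973e-02,  6.35210690e-01,  7.72100223e-01,
         1.02096120e+03],
       [ 0.00000000e+00,  0.00000000e+00,  0.00000000e+00,
         1.00000000e+00]])}
{'fovy': 46.35497132937022, 'cx': 256.7645819668425, 'cy': 191.77746063485898, 'cam_to_world': array([[-1.55087530e-03,  9.87725258e-01, -1.56193503e-01,
         2.13664007e+02],
       [-9.99966406e-01, -2.78895031e-03, -7.70770519e-03,
        -1.92284408e+02],
       [-8.04871101e-03,  1.56176302e-01,  9.87696401e-01,
         1.58010423e+03],
       [ 0.00000000e+00,  0.00000000e+00,  0.00000000e+00,
         1.00000000e+00]])}
{'clock': 0.1, 'qpos': array([-1.26478405,  0.62925534,  0.03841889,  1.51825918, -0.02699137,
        0.99630807, -0.02000078]), 'qd': array([ 0.00072505, -0.00271254, -0.00044701, -0.00257768,  0.00108625,
        0.00143948, -0.00091582]), 'tau': array([ 2.37419983e-03, -5.64540732e+01,  1.23010084e+00, -1.93975031e+01,
        1.12002692e-02,  5.55163613e-03, -2.76803331e-05]), 'eef_pos': array([235.91983176, 605.12092869, 255.48225961]), 'tool_rot': array([-1.56536983,  1.5690835 , -1.93715706]), 'force': array([-0.01408303, -0.3327057 , -0.34331489]), 'torque': array([ 0.0301602 , -0.00483914,  0.01951128]), 'width': 85.32146851283879}
```

View pics/both.png

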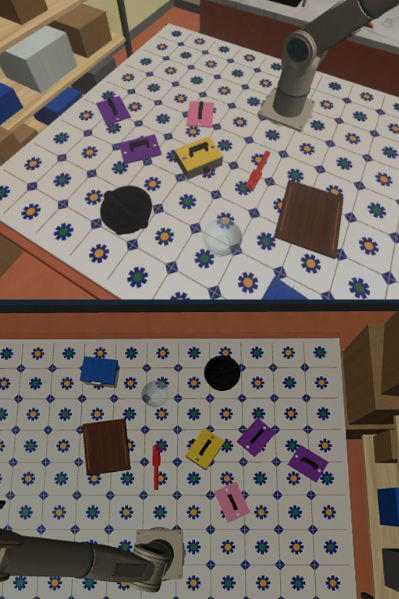

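The yellow cover is at about (263,190) in the top picture and the board at (136,183). The bowl is at (199,121), beyond the line between them, and the purple and pink plates are decoys. Next I'll measure the poses.

```bash
python3 - <<'E'
from h import *
z=np.load('0.npz')
def rect(n,m,w):
    m=cv2.morphologyEx(m.astype(np.uint8),cv2.MORPH_OPEN,np.ones((3,3)))
    _,l,s,c=cv2.connectedComponentsWithStats(m); k=1+s[1:,4].argmax(); m=l==k
    p=w[m]; med=np.median(p[:,2]); q=p[abs(p[:,2]-med)<8]
    print(n,m.sum(),'zmed',med,'pix',c[k],s[k][:4],cv2.minAreaRect(q[:,:2].astype(np.float32)),'mean',q.mean(0)); return l==k
for c in 'ab':
    w=z[c];i=z[c+'i'];h=cv2.cvtColor(i,cv2.COLOR_RGB2HSV);H,S,V=[h[...,k].astype(int) for k in range(3)]
    tab=(w[...,0]>250)&(w[...,0]<900)&(abs(w[...,1])<600)
    y=rect(c+' yellow',(H>20)&(H<32)&(S>120)&tab&(w[...,2]>35),w)
    hull=cv2.fillConvexPoly(np.zeros(y.shape,np.uint8),cv2.convexHull(np.argwhere(y)[:,::-1].astype(np.int32)),1)>0
    d=hull&(V<60)&(w[...,2]>78)
    p=w[d]; print('handle',len(p),np.percentile(p[:,2],[5,50,95]))
    t=p[p[:,2]>np.percentile(p[:,2],95)-6]; print(cv2.minAreaRect(t[:,:2].astype(np.float32)),t.mean(0))
    rect(c+' board',(H<16)&(S>70)&(V<110)&tab&(w[...,2]>5)&(w[...,2]<25),w)
    g=tab&(w[...,1]>-50)&(w[...,1]<150)&(w[...,0]>550)&(w[...,2]>25)&(w[...,2]<75); q=w[g]; print('bowl?',g.sum(),q.mean(0) if len(q) else 0, cv2.minAreaRect(q[:,:2].astype(np.float32)) if len(q) else 0)
crops=[cv2.resize(z['ai'][160:240,215:295],(400,400)),cv2.resize(z['bi'][150:214,230:294],(400,400))]
cv2.imwrite('pics/c1.png',np.hstack(crops)[:,:,::-1])
E
```

```text
a yellow 1298 zmed 62.135816992325886 pix [253.90832049 197.63867488] [225 175  60  44] ((459.3524169921875, -200.37564086914062), (110.29740142822266, 151.84994506835938), 56.684906005859375) mean [ 467.10650729 -196.49175759   61.99618069]
handle 152 [ 81.55411135  99.12171595 104.43701883]
((792.8103637695312, -40.07466125488281), (771.9364624023438, 61.754791259765625), 25.806264877319336) [ 471.92051992 -196.51825847  113.03715189]
a board 5938 zmed 15.93642080126881 pix [398.01414618 280.26490401] [353 232  87  99] ((475.9974060058594, 249.321044921875), (241.095703125, 199.28887939453125), 8.09621810913086) mean [485.8384174  253.0069478   15.93009018]
bowl? 997 [692.98955929  19.75377712  42.78685984] ((709.2959594726562, 24.311264038085938), (127.80400085449219, 127.73304748535156), 87.47832489013672)
b yellow 1271 zmed 60.91710389561081 pix [262.27773407 190.62942565] [239 166  48  51] ((459.9972229003906, -198.592041015625), (110.74915313720703, 150.17752075195312), 56.41676330566406) mean [ 458.39371822 -199.21631885   60.99654408]
handle 93 [ 88.23369892 100.82637725 105.89649034]
((458.5612487792969, -200.06459045410156), (11.993057250976562, 69.37324523925781), 56.173377990722656) [ 456.36152918 -198.38741034  102.96065511]
b board 3604 zmed 15.19623885509202 pix [135.81104329 188.72752497] [106 153  61  72] ((475.632080078125, 250.0242919921875), (236.59129333496094, 198.29290771484375), 7.734970569610596) mean [473.89895777 248.8144952   15.18594078]
bowl? 476 [725.25582623  32.80415654  42.45143571] ((711.5285034179688, 26.481201171875), (127.58384704589844, 126.2703628540039), 26.605497360229492)
```

View pics/c1.png

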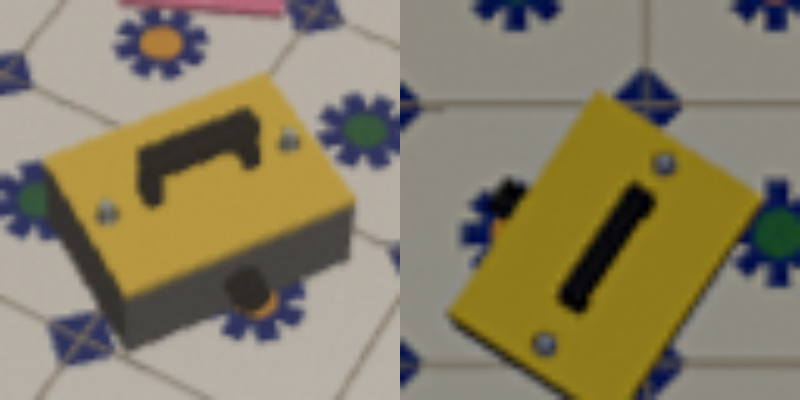

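```bash
cat >> h.py <<'E'
from scipy.spatial.transform import Rotation as Ro
def plan(tcp,jaw=None):
    s=read_state(); R=Ro.from_euler('xyz',s['tool_rot']).as_matrix()
    print('t',round(s['clock'],2),'pos',s['eef_pos'].round(1),'w',round(s['width'],1),'F',s['force'].round(1),'q',s['qpos'].round(2))
    d=np.array(tcp)-s['eef_pos']
    print('shift in tool now',(R.T@d).round(1),'world',d.round(1),'jaw yaw',np.degrees(np.arctan2(R[1,1],R[0,1])).round(1))
    if jaw is not None:
        j=np.radians(jaw); x=np.array([0,0,-1.]); y=np.array([np.cos(j),np.sin(j),0]); G=np.stack([x,y,np.cross(x,y)],1)
        print('turn tool deg',np.degrees(Ro.from_matrix(R.T@G).as_rotvec()).round(1),'then shift',(G.T@d).round(1))
E
python3 - <<'E'
from h import *
print(Ro.from_euler('xyz',read_state()['tool_rot']).as_matrix().round(3))
for j in(56.4,-123.6): plan((459.5,-199.5,200),j)
plan((520,200,256))
E
```

```text
[[-0.001  0.363  0.932]
 [-0.002  0.932 -0.363]
 [-1.    -0.002  0.   ]]
t 0.1 pos [235.9 605.1 255.5] w 85.3 F [-0.  -0.3 -0.3] q [-1.26  0.63  0.04  1.52 -0.03  1.   -0.02]
shift in tool now [  56.6 -668.3  500.6] world [ 223.6 -804.6  -55.5] jaw yaw 68.7
turn tool deg [12.3  0.   0.1] then shift [  55.5 -546.5  631.5]
t 0.1 pos [235.9 605.1 255.5] w 85.3 F [-0.  -0.3 -0.3] q [-1.26  0.63  0.04  1.52 -0.03  1.   -0.02]
shift in tool now [  56.6 -668.3  500.6] world [ 223.6 -804.6  -55.5] jaw yaw 68.7
turn tool deg [-1.677e+02 -1.000e-01  0.000e+00] then shift [  55.5  546.5 -631.5]
t 0.1 pos [235.9 605.1 255.5] w 85.3 F [-0.  -0.3 -0.3] q [-1.26  0.63  0.04  1.52 -0.03  1.   -0.02]
shift in tool now [  -0.  -274.2  411.8] world [ 284.1 -405.1    0.5] jaw yaw 68.7
```

Call:
jog_arm(series=[[[6.2,0,0],[0,0,0],-1],[[6.2,0,0],[0,0,0],-1],[[0,0,0],[0,-18,46],-1],[[0,0,0],[0,-18,46],-1],[[0,0,0],[0,-18,46],-1],[[0,0,0],[0,-18,46],-1],[[0,0,0],[0,-18,46],-1],[[0,0,0],[0,-18,46],-1]])

```text
clock: 1.1
eef_pos: [406.4, 361.1, 256.0]
tool_rot: [-1.764, 1.57, -2.352]
force: [0.6, 0.6, -0.3]
width: 85.5
```

Call:
jog_arm(series=[[[0,0,0],[0,-18,46],-1],[[0,0,0],[0,-18,46],-1],[[0,0,0],[0,-18,46],-1],[[0,0,0],[0,-18,46],-1],[[0,0,0],[0,-45,22],-1],[[0,0,0],[0,-45,22],-1],[[0,0,0],[0,-45,22],-1],[[0,0,0],[0,-45,22],-1]])

```text
clock: 2.1
eef_pos: [491.7, 0.5, 256.1]
tool_rot: [-2.444, 1.57, -3.032]
force: [-0.7, -0.4, 0.4]
width: 85.4
```

```bash
python3 -c "
from h import *
plan((459.5,-199.5,200),56.4)"
```

```text
t 2.1 pos [491.7   0.5 256.1] w 85.4 F [-0.7 -0.4  0.4] q [-0.15  0.41  0.13  1.95 -0.07  0.79  1.  ]
shift in tool now [  56.1 -184.2   84.2] world [ -32.2 -200.   -56.1] jaw yaw 56.3
turn tool deg [-0.1 -0.   0. ] then shift [  56.1 -184.4   83.8]
```

Call:
jog_arm(series=[[[0,0,0],[9,-37,17],-1],[[0,0,0],[9,-37,17],-1],[[0,0,0],[9,-37,17],-1],[[0,0,0],[9,-37,17],-1],[[0,0,0],[9,-37,16],-1],[[0,0,0],[11,0,0],-1],[[0,0,0],[0,0,0],-1]])

```text
clock: 2.98
eef_pos: [458.8, -197.6, 199.4]
tool_rot: [3.122, 1.568, 2.533]
force: [0.3, 0.7, -0.4]
width: 85.6
```

```bash
python3 - <<'E'
from h import *
plan((459.5,-199.5,98),56.4)
a=grab('scene','s1');b=grab('top','t1')
cv2.imwrite('pics/c2.png',np.hstack([cv2.resize(a['img'][120:250,190:320],(400,400)),cv2.resize(b['img'][130:230,210:310],(400,400))])[:,:,::-1])
E
```

```text
t 2.98 pos [ 458.8 -197.6  199.4] w 85.6 F [ 0.3  0.7 -0.4] q [ 0.27  0.5   0.12  1.99 -0.1   0.66  1.43]
shift in tool now [101.4  -1.2   1.9] world [   0.7   -1.9 -101.4] jaw yaw 56.3
turn tool deg [-0.1 -0.2 -0. ] then shift [101.4  -1.2   1.6]
```

View pics/c2.png

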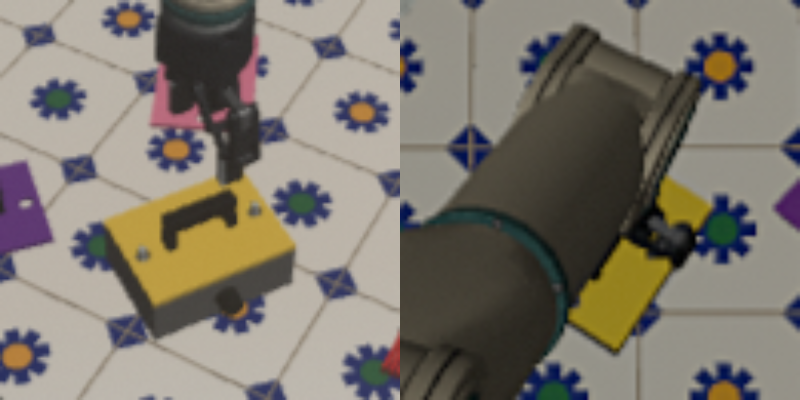

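The fingers straddle the handle line, with the jaws lying across it (scene crop (230,150)). I'll go down in steps.

Call:
jog_arm(series=[[[0,0,0],[15,-1,1],-1],[[0,0,0],[15,0,1],-1],[[0,0,0],[15,0,0],-1],[[0,0,0],[15,0,0],-1],[[0,0,0],[15,0,0],-1],[[0,0,0],[0,0,0],-1]])

```text
clock: 3.82
eef_pos: [459.7, -200.1, 123.9]
tool_rot: [-2.925, 1.568, 2.77]
force: [0.2, 0.3, 0.2]
width: 85.3
```

```bash
python3 - <<'E'
from h import *
plan((459.5,-199.5,98),56.4)
a=grab('scene','s2')
cv2.imwrite('pics/c3.png',cv2.resize(a['img'][140:250,200:310],(500,500),interpolation=cv2.INTER_CUBIC)[:,:,::-1])
E
```

```text
t 3.83 pos [ 459.7 -200.1  123.9] w 85.3 F [0.2 0.3 0.2] q [ 0.29  0.63  0.09  2.04 -0.12  0.48  1.46]
shift in tool now [25.9  0.4 -0.4] world [ -0.2   0.6 -25.9] jaw yaw 56.3
turn tool deg [-0.1 -0.2  0. ] then shift [25.9  0.4 -0.5]
```

View pics/c3.png

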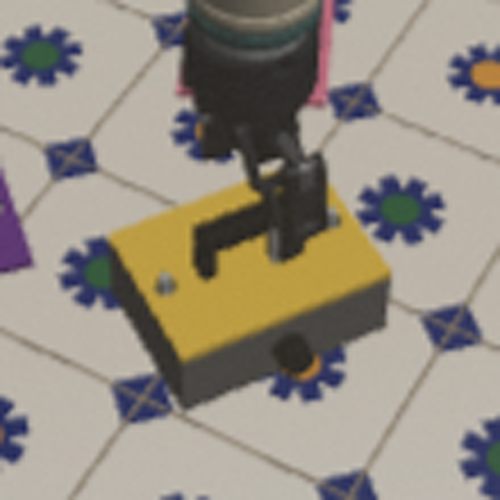

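Call:
jog_arm(series=[[[0,0,0],[13,0,0],-1],[[0,0,0],[13,0,0],-1],[[0,0,0],[0,0,0],-1],[[0,0,0],[0,0,0],1],[[0,0,0],[0,0,0],1],[[0,0,0],[0,0,0],1],[[0,0,0],[0,0,0],1],[[0,0,0],[0,0,0],1]])

```text
clock: 4.88
eef_pos: [460.8, -200.5, 99.7]
tool_rot: [0.188, 1.57, -0.4]
force: [0.3, -0.4, 4.0]
width: 15.2
```

```bash
python3 -c "
from h import *
plan((459.5,-199.5,98),56.4)"
```

```text
t 4.88 pos [ 460.8 -200.5   99.7] w 15.2 F [ 0.3 -0.4  4. ] q [ 0.3   0.67  0.08  2.06 -0.13  0.41  1.46]
shift in tool now [ 1.7  0.2 -1.6] world [-1.3  1.  -1.7] jaw yaw 56.3
turn tool deg [-0.1  0.  -0. ] then shift [ 1.7  0.2 -1.6]
```

The bar is gripped at about 15 mm. I'll lift straight up.

Call:
jog_arm(series=[[[0,0,0],[-4,0,0],1],[[0,0,0],[-5,0,0],1],[[0,0,0],[-6,0,0],1],[[0,0,0],[-8,0,0],1],[[0,0,0],[-15,0,0],1],[[0,0,0],[-20,0,0],1],[[0,0,0],[-20,0,0],1],[[0,0,0],[-12,0,0],1]])

```text
clock: 5.88
eef_pos: [461.0, -200.6, 191.0]
tool_rot: [0.248, 1.569, -0.34]
force: [-0.1, -0.8, -1.4]
width: 15.0
```

```bash
python3 - <<'E'
from h import *
plan((475.7,249.7,170),98)
a=grab('scene','s3')
cv2.imwrite('pics/c4.png',cv2.resize(a['img'][120:250,190:320],(500,500),interpolation=cv2.INTER_CUBIC)[:,:,::-1])
w=world(a);h=cv2.cvtColor(a['img'],cv2.COLOR_RGB2HSV)
m=(h[...,0]>20)&(h[...,0]<32)&(h[...,1]>120)&(w[...,2]>100)&(w[...,2]<200);p=w[m]
A=np.c_[p[:,:2]-p[:,:2].mean(0),np.ones(len(p))];k=np.linalg.lstsq(A,p[:,2],rcond=None)[0];print(len(p),'plane slopes',k,p.mean(0),cv2.minAreaRect(p[:,:2].astype(np.float32)))
E
```

```text
t 5.88 pos [ 461.  -200.6  191. ] w 15.0 F [-0.1 -0.8 -1.4] q [ 0.27  0.52  0.12  2.   -0.1   0.63  1.44]
shift in tool now [  20.7  382.8 -237.7] world [ 14.7 450.3 -21. ] jaw yaw 56.3
turn tool deg [-41.7   0.1   0. ] then shift [ 21.  443.9  77.2]
1272 plane slopes [-3.23265237e-03 -1.19769397e-02  1.53689016e+02] [ 473.66104844 -193.69557076  153.68901586] ((460.40740966796875, -198.99374389648438), (111.8558578491211, 152.38497924804688), 56.38739013671875)
```

View pics/c4.png

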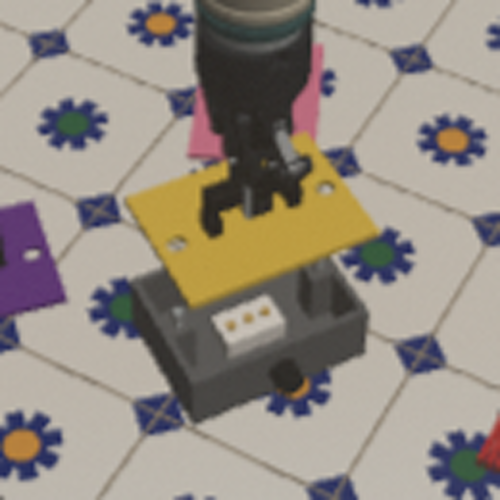

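The cover is off and level, and the two pins are visible below it at about (180,320) and (318,270). I'll carry it at this height to the board.

Call:
jog_arm(series=[[[0,0,0],[0,15,-9],1],[[0,0,0],[0,27,-17],1],[[0,0,0],[0,35,-22],1],[[0,0,0],[0,35,-22],1],[[0,0,0],[0,35,-22],1],[[0,0,0],[0,35,-22],1],[[0,0,0],[0,35,-22],1],[[0,0,0],[0,35,-22],1]])

```text
clock: 6.92
eef_pos: [467.5, 99.4, 188.5]
tool_rot: [-2.552, 1.569, -3.139]
force: [1.6, -0.2, -0.3]
width: 14.9
```

Call:
jog_arm(series=[[[0,0,0],[0,35,-22],1],[[0,0,0],[0,35,-22],1],[[0,0,0],[0,35,-21],1],[[0,0,0],[0,18,-11],1],[[0,0,0],[0,8,-5],1],[[-5,0,0],[0,0,0],1],[[-8,0,0],[0,0,0],1],[[-8,0,0],[0,0,0],1]])

```text
clock: 7.92
eef_pos: [474.2, 248.8, 189.1]
tool_rot: [-1.79, 1.569, -2.01]
force: [-0.3, 0.7, -0.9]
width: 15.0
```

Call:
jog_arm(series=[[[-8,0,0],[0,0,0],1],[[-8,0,0],[0,0,0],1],[[-4.7,0,0],[0,0,0],1],[[0,0,0],[20,0,0],1],[[0,0,0],[30,0,0],1],[[0,0,0],[20,0,0],1],[[0,0,0],[10,0,0],1],[[0,0,0],[0,0,0],1]])

```text
clock: 8.93
eef_pos: [474.1, 249.8, 108.9]
tool_rot: [-2.478, 1.569, -2.34]
force: [-0.4, 0.3, -0.8]
width: 14.8
```

```bash
cat >> h.py <<'E'
def plate(d,lo,hi):
    w=world(d);h=cv2.cvtColor(d['img'],cv2.COLOR_RGB2HSV)
    m=(h[...,0]>20)&(h[...,0]<32)&(h[...,1]>120)&(w[...,2]>lo)&(w[...,2]<hi)&(w[...,1]>50)&(w[...,1]<450);p=w[m]
    A=np.c_[p[:,:2]-p[:,:2].mean(0),np.ones(len(p))];k=np.linalg.lstsq(A,p[:,2],rcond=None)[0];print(len(p),'slopes',k.round(3),cv2.minAreaRect(p[:,:2].astype(np.float32)))
E
python3 - <<'E'
from h import *
plan((475.7,249.7,58.5),98)
a=grab('scene','s4'); plate(a,40,200)
cv2.imwrite('pics/c5.png',cv2.resize(a['img'][190:340,280:480],(640,480),interpolation=cv2.INTER_CUBIC)[:,:,::-1])
E
```

```text
t 8.93 pos [474.1 249.8 108.9] w 14.8 F [-0.4  0.3 -0.8] q [-0.52  0.68 -0.03  1.96  0.04  0.5   1.13]
shift in tool now [50.4 -0.2  1.6] world [  1.6  -0.1 -50.4] jaw yaw 97.9
turn tool deg [-0.1 -0.1  0.1] then shift [50.4 -0.3  1.6]
1505 slopes [-2.1000e-02 -4.0000e-02  7.3007e+01] ((473.5318908691406, 245.45639038085938), (152.53890991210938, 118.45906066894531), 7.544057846069336)
```

View pics/c5.png

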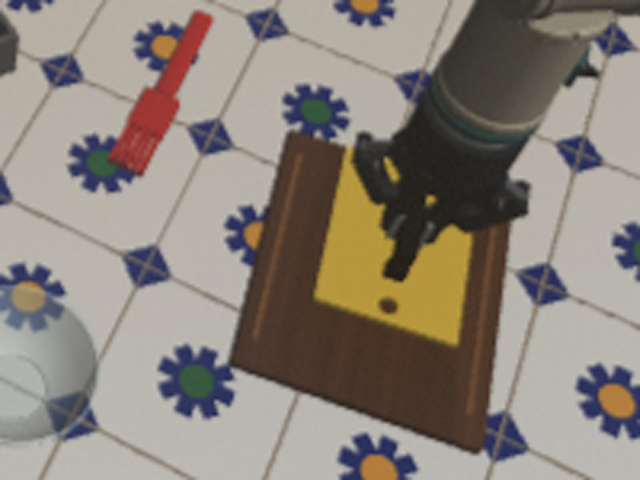

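The cover hangs over the board at about (400,240), aligned with it. I'll lower it and creep the last millimetres.

Call:
jog_arm(series=[[[0,0,0],[10,0,1],1],[[0,0,0],[12,0,0.5],1],[[0,0,0],[10,0,0],1],[[0,0,0],[8,0,0],1],[[0,0,0],[4,0,0],1],[[0,0,0],[0,0,0],1]])

```text
clock: 9.72
eef_pos: [475.6, 251.0, 65.0]
tool_rot: [-2.797, 1.57, -2.658]
force: [-0.1, -0.7, -2.1]
width: 14.7
```

Call:
jog_arm(series=[[[0,0,0],[1,0,0],1],[[0,0,0],[1,0,0],1],[[0,0,0],[1,0,0],1],[[0,0,0],[0,0,0],1]])

```text
clock: 10.22
eef_pos: [475.8, 251.1, 62.3]
tool_rot: [1.602, 1.571, 1.742]
force: [-0.9, 0.4, -1.8]
width: 15.0
```

```bash
python3 - <<'E'
from h import *
plan((475.7,249.7,58.5),98)
plate(grab('scene','s5'),10,100)
E
```

```text
t 10.22 pos [475.8 251.1  62.3] w 15.0 F [-0.9  0.4 -1.8] q [-0.52  0.77 -0.03  1.97  0.05  0.4   1.13]
shift in tool now [ 3.8 -1.3 -0.2] world [-0.1 -1.4 -3.8] jaw yaw 98.0
turn tool deg [-0. -0. -0.] then shift [ 3.8 -1.3 -0.2]
1396 slopes [-1.4000e-02 -1.0000e-02  2.5259e+01] ((475.8544006347656, 252.23141479492188), (149.37649536132812, 112.77526092529297), 7.858646869659424)
```

Call:
jog_arm(series=[[[0,0,0],[1,-1,0],1],[[0,0,0],[1,-0.5,0],1],[[0,0,0],[0.5,0,0],1],[[0,0,0],[0,0,0],1]])

```text
clock: 10.78
eef_pos: [476.0, 249.5, 59.8]
tool_rot: [2.09, 1.571, 2.23]
force: [0.3, -0.1, -0.8]
width: 14.9
```

Call:
jog_arm(series=[[[0,0,0],[0.5,0,0],1],[[0,0,0],[0.5,0,0],1],[[0,0,0],[0,0,0],1]])

```text
clock: 11.15
eef_pos: [476.0, 249.6, 59.7]
tool_rot: [0.313, 1.57, 0.453]
force: [-1.7, -1.0, 8.3]
width: 15.1
```

Contact was felt at 8 N. I'll ease off slightly and release.

Call:
jog_arm(series=[[[0,0,0],[-0.5,0,0],1],[[0,0,0],[0,0,0],1],[[0,0,0],[0,0,0],0.3],[[0,0,0],[0,0,0],0],[[0,0,0],[0,0,0],-0.6],[[0,0,0],[0,0,0],-0.6],[[0,0,0],[0,0,0],-0.6]])

```text
clock: 12.02
eef_pos: [476.0, 249.5, 59.3]
tool_rot: [2.951, 1.571, 3.091]
force: [0.7, 0.6, -0.3]
width: 68.3
```

Call:
jog_arm(series=[[[0,0,0],[-5,0,0],-0.6],[[0,0,0],[-15,0,0],-0.6],[[0,0,0],[-25,0,0],-0.6],[[0,0,0],[-40,0,0],-0.6],[[0,0,0],[-40,0,0],-0.6],[[0,0,0],[-30,0,0],-0.6],[[0,0,0],[-20,0,0],-0.6],[[0,0,0],[0,0,0],-0.6]])

```text
clock: 13.02
eef_pos: [476.9, 250.0, 236.7]
tool_rot: [0.381, 1.566, 0.521]
force: [-0.1, -0.6, -0.6]
width: 68.5
```

```bash
python3 - <<'E'
from h import *
plan((475.7,249.7,240))
a=grab('scene','s6'); plate(a,10,100)
cv2.imwrite('pics/c6.png',cv2.resize(a['img'][140:340,210:480],(756,560),interpolation=cv2.INTER_CUBIC)[:,:,::-1])
E
```

```text
t 13.03 pos [476.9 250.  236.7] w 68.5 F [-0.1 -0.6 -0.6] q [-0.51  0.49 -0.04  1.86  0.03  0.79  1.15]
shift in tool now [-3.3 -0.1 -1.2] world [-1.2 -0.3  3.3] jaw yaw 98.0
1932 slopes [-3.0000e-03 -6.0000e-03  2.2465e+01] ((474.20361328125, 250.25814819335938), (154.10121154785156, 112.71546936035156), 7.997623920440674)
```

View pics/c6.png

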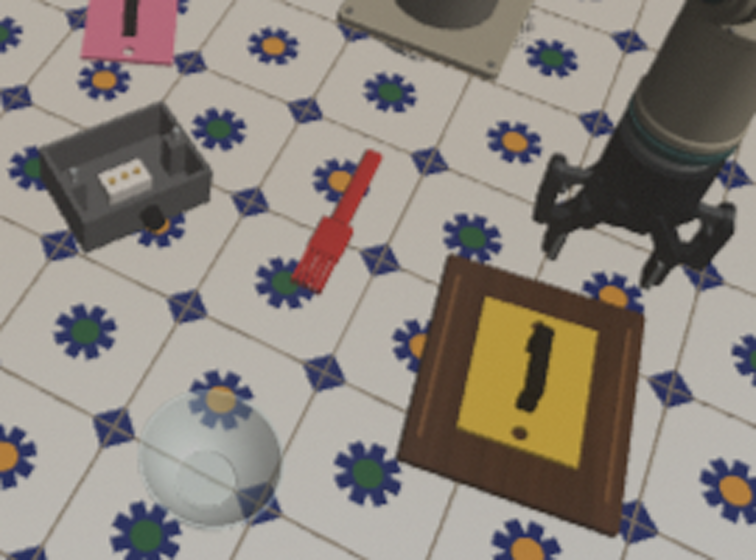

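The cover lies flat and centred on the board at about (528,380), handle up. The bowl at (210,460) is where it was, and the gripper is clear.

```bash
python3 -c "
from cell import *
print(finish_job())"
```

```text
the job is handed in; nothing more can be done
None
```

I lifted the yellow cover straight up off its pins by the handle and carried it clear of everything. I set it down on the dark board, turned to line up with it, then released it and backed off. I handed the job in at about 13 s; no verdict was given.

**Last checks (scene camera):**
- **Position:** the cover's centre is at about (474, 250) mm, against about (476, 250) for the board. Both are at a yaw of about 8°.
- **Flatness:** the cover's slope is under 0.01, its top is at about 22 mm, and the handle is up.
- **Forces:** contact on setting down read about 8 N.
- **Surroundings:** the bowl looked undisturbed in the last picture; I did not measure its position again. The gripper was about 180 mm above its release height.

**Small disagreement:** two readings before release gave the plate as 113–118 mm wide instead of 110 mm. One, taken well above the board, also put it about 4 mm off in y. I put this down to stray pixels at the plate's edges and did not rely on it; in the final reading y agrees within 1 mm, but the plate still measures 154 × 113 mm instead of 150 × 110. No check failed.

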